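# Hold a spring clip gaping around the edge of an upright card

### The arm

A 6-joint arm with a two-finger parallel gripper is mounted at the origin on the work surface. World frame = base frame: x ahead of the robot, y to its left, z up, the work surface at z = 0. Lengths are in mm, angles in rad, forces in N, time in s.
With the tool pointing down it reaches from about 300 to 775 mm from the base axis. Payload 14.6 kg.
Tool frame: the origin (TCP) lies on the centre line of the jaws, within the pads' length; the fingertips stand 19 mm ahead of it and the grasp point (between the pads) is the TCP (bot.tip_reach is the distance from the TCP to the fingertips, in mm); y points along the fingers, x is the direction in which the jaws open and shut, and the axes are right-handed (so a half turn about y gives the same grasp; the last joint's range is limited). The gripper opens to 85 mm and grips with 20 to 120 N. Pads are 22 mm wide; open, the fingers measure 114 mm over their backs; the gripper's body (76 mm by 85 mm) begins 54 mm behind the grasp point. The pads swing forward as they close: fully open they stand 13 mm farther back than shut.
Start: joints at [1.092, 0.3, 1.521, -0, 1.321, -0.067], TCP at [220.139, 504.012, 229.081] pointing down, gripper open.
Joint ranges: [-3.03, 3.03], [-0.79, 2.21], [0.23, 2.52], [-1.04, 4.18], [0, 3.07], [-2.55, 2.55]. Speed limits (rad/s): [2.22, 2.22, 2.57, 3.14, 3.14, 3.14].

### API

Orientations are given as a unit quaternion [w, x, y, z].
In Python, from rig import bot gives the robot as it stands. Calls block until the motion is done:
- bot.move_to(position, orientation): joint-space move of the TCP to a pose.
- bot.servo_line(position, attitude=None, speed=150, until_force=None): straight line of the TCP; attitude=None keeps the orientation; speed is the mean speed in mm/s. With until_force (N) it stops when the force on the tool has changed by that much, and returns True; else False.
- bot.move_joints(angles): joint-space move.
- bot.move_gripper(opening, grip_force=None): finger opening in mm; grip_force is the grip in N (None keeps the last); returns when the fingers have stopped.
- bot.dwell(seconds).
- bot.ik(position, orientation): joint angles nearest the present ones, or None.
- bot.read_state(): the state.
- bot.read_camera(name): name is "scene" or "top"; returns a dict with "image" (400x640x3 uint8, blue, green, red), "depth" (400x640 float32, mm along the optical axis (not along the pixel's ray), 0 where there is no reading), "fovy" (degrees; the focal length in pixels is half the picture's height over the tangent of half this angle, whatever the lens; pixels are square), "cx", "cy" (the principal point, pixels), "k1" (the pictures are not rectified: a ray, as slopes to the right and down, at radius r is drawn at 1 + k1 r^2 times it, then the intrinsics apply), "eye" and "attitude" of the camera in the world. Camera axes: x right, y down, z forward; pixel columns grow to the right and rows downward; lengths in mm; the calibration is good to about 2 mm. A picture is of the moment at which its call begins.
A pose or a line that the arm cannot do raises bot.MotionError and nothing moves.
- bot.finish_job(): hands the job in, once; it reports no verdict.
The state is a dict: "clock": time; "joint_positions": joint angles; "qvel": joint speeds; "effort": joint torques, N m; "ee_pos": TCP position; "tool_rot": TCP orientation; "ft_force": force on the tool from outside, world axes, zero at the start; "moment": the same for the moment, N m; "grip_width": finger opening in mm.
Only numpy, scipy, OpenCV 4.12 (cv2) and the standard library are available. Lean on these libraries where they do the work, as an engineer would, in place of code of your own. Each camera call takes 0.05 s, during which the arm holds its last target.

### The job

Pick up the spring clip from the packing bench by its two handles, squeeze it open, and bring it to the upright card so that its open jaws gape around the card's free upright edge, about half-way up, the edge well inside the jaws, one jaw on each side and neither touching the card, so that a packing slip can be slid in beside it. Finish while still holding the clip there, squeezed open and clear of the bench: do not let it close on the card or put it down. Leave the card in its wooden foot, the jar, the tape roll and the small carton where they stand.

Things in the scene. Friction and masses are not known exactly. Their poses are not given: they have to be found in the camera images.
- clip: Spring clip like a big clothes peg: sheet steel, 115 mm long, 36 mm deep, about 0.09 kg, loose, lying on its side with its hinge pin upright. Origin on the pin, half-way up (18 mm above the bench at the start). x points from the pin to the jaw tips (58 mm ahead), y across, z up along the pin. Both arms move alike, so x is the middle line. The handles run back to x = -60 mm (-54 mm while shut).
- clip_pinch (a point): Point between the handles, 42 mm behind the pin, half-way up, where to pinch from above, fingers closing along y. Axes as the clip's. Handles are flat plates: shut they spread backwards in a V, 51 mm wide outside here and 58 mm at their ends; fully open they are parallel, 28 mm wide. Squeezing takes about 5 N on each to begin, 11 N at full opening; the stop may be pressed harder.
- clip_mouth (a point): Middle between the jaw tips, 58 mm ahead of the pin, half-way up. Axes as the clip's. Fully open, the gap between the tips is about 30 mm, and at least 11 mm is free on either side of the middle line from 20 mm ahead of the pin to the tips.
- clip_left (a joint): Swing of the clip's +y arm about the pin, rad: 0 shut, 0.26 fully open (stop). A spring pulls it shut. The gap between the jaw tips is about 1 mm + 115 mm times this value.
- clip_right (a joint): The same for the clip's -y arm; it always follows the other arm.
- card_edge (a point): Middle of the card's free upright edge, 85 mm above the bench, at half thickness. The card is brown board, 4 mm thick, 165 mm long, from 20 to 150 mm above the bench. x points level from this edge into the card, y across its thickness, z up. The edge faces roughly towards the robot. The wooden foot, 80 mm wide and 28 mm high, begins 45 mm behind the edge.
- stand: The card with its wooden foot, loose, 0.9 kg. Origin on the bench straight below the card's free edge, axes as those of card_edge; the wooden foot reaches from x = 45 to 165 mm. To be left where it stands.
- jar: Bystander: clear screw-top jar, diameter 48 mm, 65 mm high; origin at the centre of its underside.
- tape: Bystander: roll of brown packing tape lying flat, diameter 90 mm, 45 mm high; origin at the centre of its underside.
- carton: Bystander: small brown carton, 120 x 85 x 60 mm high; origin at the centre of its underside.

How it is judged (in metres and radians):
On the way, in this order (a step that is already met when the one before it is completed fails the run):
1. the clip is lifted off the bench in the fingers (height (world z) of clip above 0.04 m and contact force between the fingers and clip above 2 N), for 0.2 s.
2. the open jaws are around the card's free edge (value of joint each of clip_left, clip_right above 0.15 rad and x of card_edge in the frame of clip between 0.008 and 0.05 m and y of card_edge in the frame of clip between -0.012 and 0.012 m and angle between the x axis of clip and the x axis of card_edge, either way round below 0.3 rad and angle between clip's own z axis and vertical below 0.3 rad and height (world z) of clip between 0.05 and 0.13 m), for 0.3 s.
At the end, for the whole second after the job is handed in: Clip held by the fingers, jaws open 18 mm or more, level, pin 50 to 130 mm up; card edge between the jaws, 8 mm or more inside the tips, within 12 mm of the middle line, aligned within 0.3 rad; clip touches neither card nor bystander; foot moved under 20 mm, bystanders under 30 mm (all of step 2 and contact force between clip and stand below 0.5 N and contact force between the fingers and clip above 2 N and contact force between clip and jar below 0.3 N and contact force between clip and tape below 0.3 N and contact force between clip and carton below 0.3 N and distance of stand from where it was at the start of the episode below 0.02 m and distance of each of jar, tape, carton from where it was at the start of the episode below 0.03 m); the arm keeps its last pose, push and grip.
It fails at once if the card and its foot are pushed away (20 mm) or tipped (distance of stand from where it was at the start of the episode above 0.02 m or angle between stand's own z axis and vertical above 0.2 rad).
It fails at once if a bystander is moved more than 30 mm (distance of any of jar, tape, carton from where it was at the start of the episode above 0.03 m).
It also fails if it takes over 40 s, if anything falls off the work surface, if the arm or the gripper's body presses on something with over 40 N, if the wrist force passes 120 N, or if a joint passes its speed limit or range.

## Working session

There is one attempt and no reset: what is moved stays moved. The work goes in short steps, each a Python script; the robot and the scene stay as the last script left them, time stands still between calls to the robot, and variables do not carry over. Pictures are saved under pics/ and viewed, and the job is handed in when it is done.

```bash
ls; mkdir -p pics; cat > h.py <<'E'
import numpy as np, cv2
from scipy.spatial.transform import Rotation as R
from rig import bot
def q2R(q): return R.from_quat([q[1],q[2],q[3],q[0]]).as_matrix()
def pts(c,uv):
    f=200/np.tan(np.radians(c['fovy'])/2)
    K=np.array([[f,0,c['cx']],[0,f,c['cy']],[0,0,1]])
    u=cv2.undistortPoints(np.array(uv,float).reshape(-1,1,2),K,np.array([c['k1'],0,0,0],float)).reshape(-1,2)
    return np.c_[u,np.ones(len(u))]
def at_z(c,uv,z):
    d=pts(c,uv)@q2R(c['attitude']).T; e=np.array(c['eye'])
    return e+d*((z-e[2])/d[:,2])[:,None]
def by_depth(c,uv):
    d=pts(c,uv)
    D=np.array([c['depth'][int(round(v)),int(round(u))] for u,v in uv])
    return np.array(c['eye'])+(d*D[:,None])@q2R(c['attitude']).T
def proj(c,P):
    f=200/np.tan(np.radians(c['fovy'])/2)
    X=(np.atleast_2d(P)-np.array(c['eye']))@q2R(c['attitude'])
    s=X[:,:2]/X[:,2:]; r2=(s**2).sum(1)[:,None]
    return s*(1+c['k1']*r2)*f+[c['cx'],c['cy']]
E
python3 - <<'E'
from h import *
import pickle
for n in('scene','top'):
    c=bot.read_camera(n); cv2.imwrite(f'pics/{n}0.png',c['image']); pickle.dump(c,open(n+'0.pkl','wb'))
    print(n,{k:v for k,v in c.items() if k not in('image','depth')})
print(bot.read_state())
E
```

```text
pics
scene {'fovy': 53.0885852318486, 'cx': 325.6819376952003, 'cy': 195.10521828032074, 'k1': -0.06586296086767356, 'eye': array([1251.41021925,  350.24941578,  883.08262107]), 'attitude': array([-0.17368695,  0.47060487,  0.80528851, -0.31602899])}
top {'fovy': 45.95613000249701, 'cx': 324.7565772232333, 'cy': 199.45050662065333, 'k1': -0.057822637888032706, 'eye': array([ 487.12982601,   11.18195435, 1418.44900253]), 'attitude': array([ 0.03715985, -0.69676788,  0.71537787, -0.03698888])}
{'clock': 0.1, 'joint_positions': array([ 1.09240966e+00,  3.00422293e-01,  1.52153671e+00,  2.02866827e-07,
        1.32071438e+00, -6.66028245e-02]), 'qvel': array([ 0.00040946, -0.00158936, -0.00244977, -0.00157936, -0.00034165,
       -0.00161357]), 'effort': array([ 1.60474658e-03, -5.44369376e+01, -3.62377596e+01, -4.62384008e-06,
        2.96393700e-03,  1.86403230e-05]), 'ee_pos': array([220.03617155, 503.82517884, 228.56686284]), 'tool_rot': array([-0.59147216,  0.59184704,  0.38688632, -0.38755224]), 'ft_force': array([-0.79452668, -0.3649828 , -0.07585324]), 'moment': array([-0.02234193, -0.01145732,  0.05447494]), 'grip_width': 85.5344807048556}
```

View pics/top0.png

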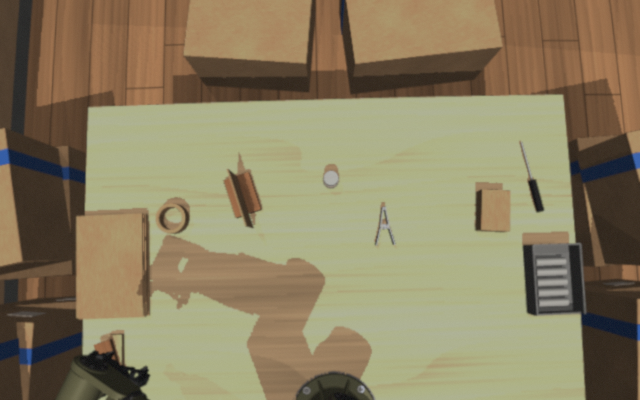

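View pics/scene0.png

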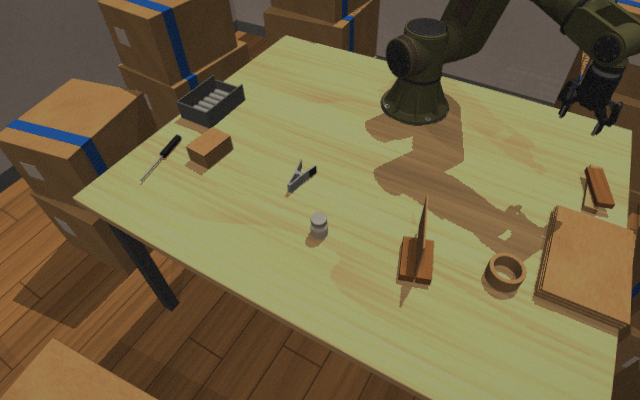

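The top view shows the clip at about (384,225), with its jaws up (away from the robot) and handles towards the robot. The card and foot are at (243,195), jar (331,177), tape (173,216), and carton (494,210). I'll enlarge the clip and card.

```bash
python3 - <<'E'
import pickle,cv2,numpy as np
c=pickle.load(open('top0.pkl','rb'));s=pickle.load(open('scene0.pkl','rb'))
def cr(c,x,y,w,h,k): return cv2.resize(c['image'][y:y+h,x:x+w],None,fx=k,fy=k,interpolation=cv2.INTER_CUBIC)
def grid(im,x,y,k,st):
    for i in range(0,im.shape[1],st*k): cv2.putText(im,str(x+i//k),(i,10),0,.35,(0,0,255),1); cv2.line(im,(i,12),(i,18),(0,0,255),1)
    for j in range(0,im.shape[0],st*k): cv2.putText(im,str(y+j//k),(0,j+4),0,.35,(0,0,255),1)
    return im
a=grid(cr(c,355,195,60,60,9),355,195,9,10);b=grid(cr(c,215,150,60,80,7),215,150,7,10)
cv2.imwrite('pics/clip.png',a);cv2.imwrite('pics/card.png',b)
cv2.imwrite('pics/scard.png',grid(cr(s,390,185,60,110,5),390,185,5,10))
E
```

```text
(no output)
```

View pics/clip.png

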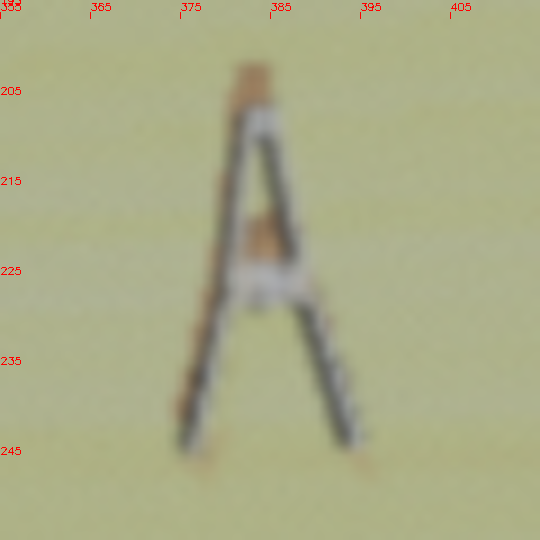

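View pics/card.png

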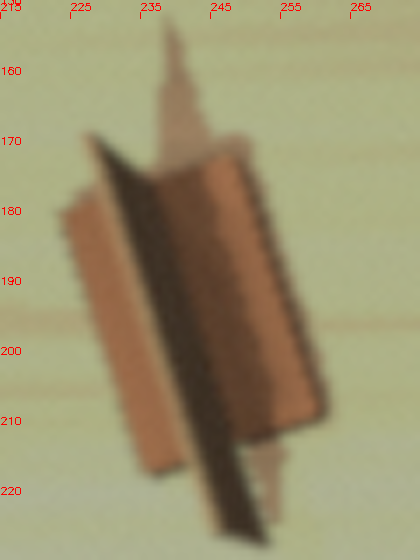

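View pics/scard.png

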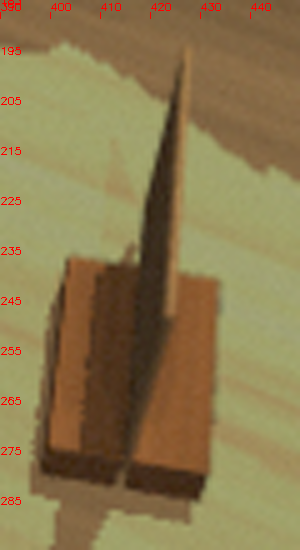

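```bash
python3 - <<'E'
from h import *
import pickle
c=pickle.load(open('top0.pkl','rb'));s=pickle.load(open('scene0.pkl','rb'))
P=at_z(c,[(383.7,206.5),(383.7,227),(375.3,244.5),(393.3,244.2)],36);print('clip',P.round(1))
T=at_z(c,[(246,226.3),(227.5,169.3)],150);print('top',T.round(1),np.linalg.norm(T[0]-T[1]))
print('bottom near',at_z(c,[(253.2,227.9)],20).round(1))
F=at_z(c,[(237,218),(224,180),(249,171.5),(261,209.5),(253.5,212.5)],28);print('foot',F.round(1))
print('scene top near',at_z(s,[(427.5,194.5)],150).round(1),at_z(s,[(425,248)],150).round(1))
print('jar,tape,carton',by_depth(c,[(331,177),(163,216),(184,216),(495,212)]).round(1))
# segment clip by depth
d=c['depth'];
vv,uu=np.mgrid[198:252,365:405]; uv=np.c_[uu.ravel(),vv.ravel()]
W=by_depth(c,uv); m=(W[:,2]>22)&(W[:,2]<50); print(m.sum(), np.median(W[:,2]), W[m].mean(0), W[m].min(0),W[m].max(0))
E
```

```text
clip [[ 607.2 -163.4   36. ]
 [ 546.9 -161.    36. ]
 [ 496.5 -134.5   36. ]
 [ 495.9 -187.2   36. ]]
top [[553.6 223.7 150. ]
 [710.5 273.1 150. ]] 164.45052732806
bottom near [[555.1 224.1  20. ]]
foot [[585.2 270.6  28. ]
 [699.9 308.9  28. ]
 [723.5 233.7  28. ]
 [608.6 199.1  28. ]
 [600.3 221.5  28. ]]
scene top near [[556.2 227.6 150. ]] [[710.6 278.4 150. ]]
jar,tape,carton [[ 694.3  -10.2   67.1]
 [ 598.6  499.9    5.2]
 [ 593.8  423.6   45.4]
 [ 580.1 -482.8   64.4]]
187 0.0920671088100562 [ 549.95389026 -163.15762377   34.02984921] [ 495.02195151 -192.39567962   22.02930047] [ 606.16094018 -134.33879656   43.07951116]
```

Clip: pin about (549,-162), yaw about -0.02, length and handle spread as specified. Card: top edge measures 164.5 mm (spec 165), free edge about (555,224), heading about 0.31. The two cameras agree within 4 mm. Next I approach the clip.

```bash
cat >> h.py <<'E'
def att(yaw,flip=False):
    X=np.array([-np.sin(yaw),np.cos(yaw),0]); 
    if flip: X=-X
    Y=np.array([0,0,-1.]); M=np.c_[X,Y,np.cross(X,Y)]
    q=R.from_matrix(M).as_quat(); return [q[3],q[0],q[1],q[2]]
def snap(n,f):
    c=bot.read_camera(n); cv2.imwrite(f,c['image']); return c
E
python3 - <<'E'
from h import *
print(bot.tip_reach)
for fl in(0,1):
    print(bot.ik([507.2,-161.3,120],att(-.0225,fl)),bot.ik([480,200,93],att(.31,fl)))
fl=min((0,1),key=lambda f:abs(bot.ik([507.2,-161.3,120],att(-.0225,f))[5])); print(fl)
s=bot.read_state()
bot.servo_line([230,480,300],speed=200)
bot.move_to([507.2,-161.3,120],att(-.0225,fl))
s=bot.read_state();print(s['clock'],s['ee_pos'],s['ft_force'])
c=snap('scene','pics/s1.png'); c=snap('top','pics/t1.png')
E
```

```text
19.0
[-3.76727776e-01  3.77963213e-01  1.68754415e+00 -4.44089210e-16
  1.07608529e+00 -1.92502410e+00] [ 3.24348260e-01  3.91785629e-01  1.74152909e+00 -4.44089210e-16
  1.00827794e+00 -1.55644807e+00]
[-3.76727776e-01  3.77963213e-01  1.68754415e+00 -4.44089210e-16
  1.07608529e+00  1.21656855e+00] [ 3.24348260e-01  3.91785629e-01  1.74152909e+00 -4.44089210e-16
  1.00827794e+00  1.58514459e+00]
1
3.1833 [ 507.46856827 -160.70514235  120.18269697] [-0.64201937  0.27226289 -0.49736926]
```

View pics/s1.png

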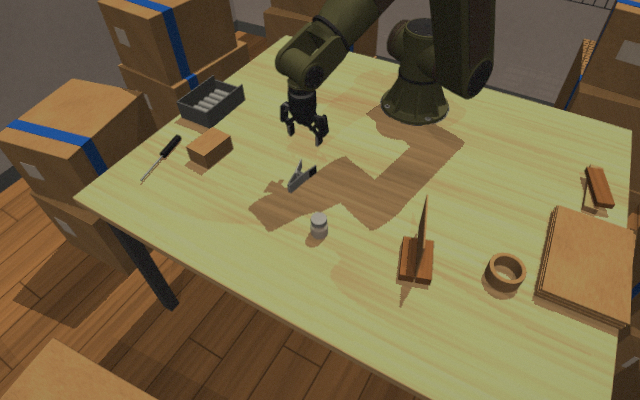

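The open fingers straddle the handles, with the clip at about (300,177). I descend, squeeze, then check.

```bash
python3 - <<'E'
from h import *
print(bot.servo_line([507.2,-161.3,25],speed=100,until_force=12))
s=bot.read_state();print(s['ee_pos'],s['ft_force'])
bot.move_gripper(20,45)
s=bot.read_state();print(s['clock'],s['ee_pos'],s['ft_force'],s['grip_width'])
c=snap('scene','pics/s2.png'); cv2.imwrite('pics/s2c.png',cv2.resize(c['image'][80:220,240:380],None,fx=4,fy=4,interpolation=cv2.INTER_CUBIC))
E
```

```text
False
[ 507.56478159 -161.45723981   25.60686887] [ 0.26409326 -0.15894068  0.24205949]
4.9583 [ 507.92913386 -161.65177985   26.27764937] [-2.52968886  0.45093115 12.27297224] 25.46579666223362
```

View pics/s2c.png

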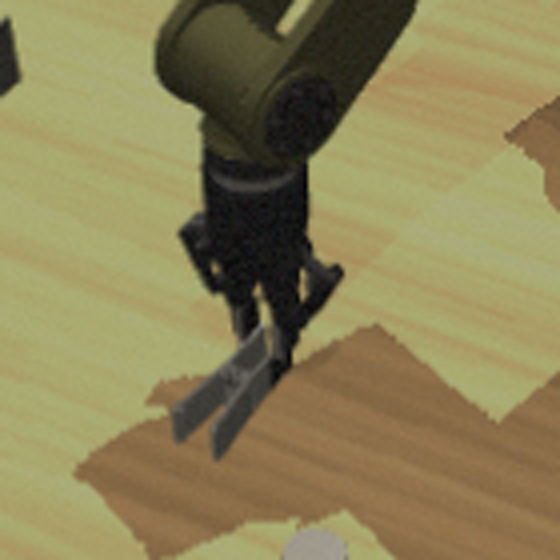

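The clip is pinched, with the jaws visibly parallel and open. I lift it and re-measure in the hand.

```bash
python3 - <<'E'
from h import *
import pickle
bot.servo_line([507.2,-161.3,95],speed=80); bot.dwell(.3)
bot.servo_line([480,-161.3,230],speed=150)
s=bot.read_state();print(s['clock'],s['ee_pos'],s['ft_force'],s['grip_width'])
for n in('scene','top'):
    c=snap(n,f'pics/{n}3.png'); pickle.dump(c,open(n+'3.pkl','wb'))
    p=proj(c,[[545,-161.3,215]])[0].astype(int); x,y=p-40; print(n,x,y)
    cv2.imwrite(f'pics/{n}3c.png',cv2.resize(c['image'][max(y,0):y+80,x:x+80],None,fx=7,fy=7,interpolation=cv2.INTER_CUBIC))
E
```

```text
7.4 [ 479.773762   -161.17105601  229.07512244] [ 0.3435466  -0.07072733 -0.51615914] 25.21196686589869
scene 255 84
top 352 184
```

View pics/top3c.png

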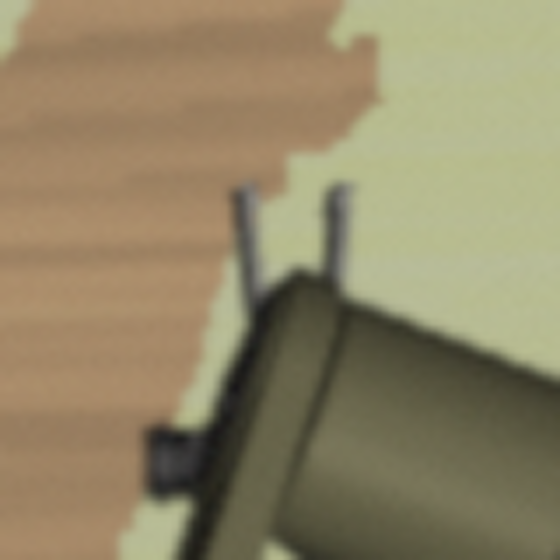

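View pics/scene3c.png

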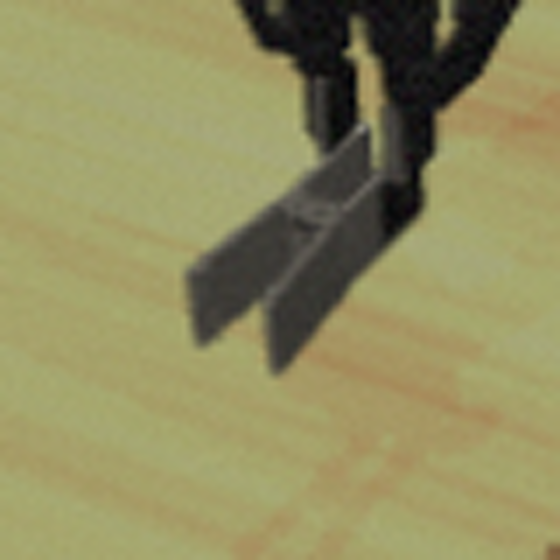

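Tips: top view (387,210.9) and (400.9,210.6). Scene view, upper corners: (281.9,122.9) and (293,126.4); lower corners: (284,133.4) and (294.7,137.4). I triangulate these.

```bash
python3 - <<'E'
from h import *
import pickle
t=pickle.load(open('top3.pkl','rb'));s=pickle.load(open('scene3.pkl','rb'))
def tri(a,b):
    L=[]
    for c,u in((t,a),(s,b)):
        d=(pts(c,[u])@q2R(c['attitude']).T)[0]; L.append((np.array(c['eye']),d/np.linalg.norm(d)))
    A=sum(np.eye(3)-np.outer(d,d) for e,d in L); B=sum((np.eye(3)-np.outer(d,d))@e for e,d in L)
    p=np.linalg.solve(A,B); return p.round(1),[np.linalg.norm((np.eye(3)-np.outer(d,d))@(p-e)).round(1) for e,d in L]
for b in ((281.9,122.9),(293,126.4)):
  for a in ((387,210.9),(400.9,210.6)): print(tri(a,b))
print(at_z(t,[(387,210.9),(400.9,210.6)],240).round(1))
print(by_depth(t,[(387,212),(401,212)]))
# depth cloud of the clip in scene
vv,uu=np.mgrid[100:142,275:312]; uv=np.c_[uu.ravel(),vv.ravel()]; W=by_depth(s,uv)
m=(W[:,2]>190)&(W[:,0]>510); print(m.sum(),W[m].min(0),W[m].max(0))
m&=W[:,0]<560
W=W[m]
for x in range(515,560,10):
    k=abs(W[:,0]-x)<5; w=W[k]; 
    if len(w): print(x,len(w),np.percentile(w[:,1],[2,50,98]).round(1),np.percentile(w[:,2],[2,98]).round(1))
E
```

```text
(array([ 585.5, -157.2,  246.8]), [np.float64(14.7), np.float64(14.7)])
(array([ 578.4, -181.2,  234.9]), [np.float64(0.0), np.float64(0.0)])
(array([ 578.5, -146. ,  236.4]), [np.float64(0.1), np.float64(0.1)])
(array([ 571.9, -169.2,  225.9]), [np.float64(15.1), np.float64(15.1)])
[[ 578.2 -145.5  240. ]
 [ 578.  -180.4  240. ]]
[[ 575.94001908 -146.20601125  233.52875343]
 [ 574.97498012 -181.54366239  233.73137598]]
423 [ 510.37870391 -184.4730038   200.16335807] [1251.41021925  350.24941578  883.08262107]
515 29 [-174.3 -149.4 -147.1] [201.8 239.2]
525 60 [-175.8 -158.4 -147. ] [206.3 239.9]
535 71 [-176.7 -163.3 -146.8] [204.2 239.1]
545 57 [-178.4 -175.4 -145.4] [202.6 238.2]
555 53 [-179.9 -175.8 -144.3] [203.3 238.5]
```

The in-hand geometry checks out: tips 98.6 mm ahead of the TCP (nominal 100), gap open, clip centre about 10 mm below the TCP. Now to the pre-pose in front of the card.

```bash
python3 - <<'E'
from h import *
import pickle
E=np.array([554.5,224.3]);yaw=.31;u=np.array([np.cos(yaw),np.sin(yaw)])
p=E-135*u
bot.move_to([*p,230],att(yaw,1))
bot.servo_line([*p,94.5],speed=150)
s=bot.read_state();print(s['clock'],s['ee_pos'],s['ft_force'],s['grip_width'])
for n in('scene','top'):
    c=snap(n,f'pics/{n}4.png'); pickle.dump(c,open(n+'4.pkl','wb'))
    x,y=proj(c,[[545,215,90]])[0].astype(int)-[50,50]; print(n,x,y)
    cv2.imwrite(f'pics/{n}4c.png',cv2.resize(c['image'][max(y,0):y+90,x:x+90],None,fx=6,fy=6,interpolation=cv2.INTER_CUBIC))
E
```

```text
9.8583 [426.40135736 183.12860194  95.230563  ] [-0.5394761  -0.1464882  -1.32250124] 24.93075306454259
scene 370 155
top 202 180
```

View pics/top4c.png

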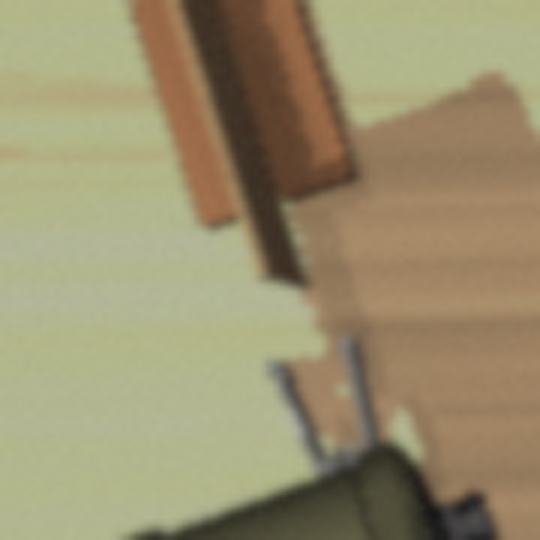

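View pics/scene4c.png

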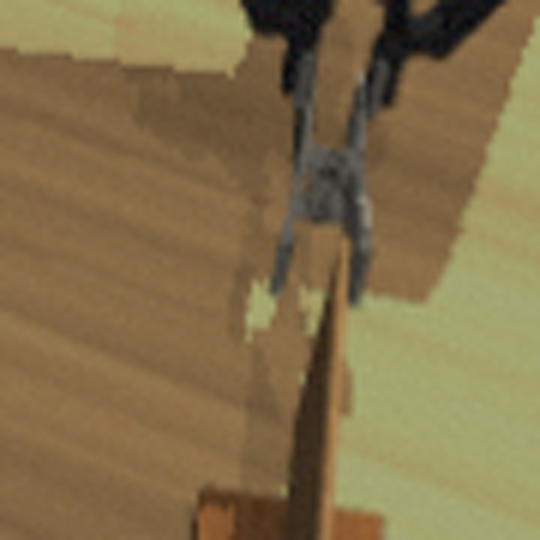

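Top view: tips at (248,241.3) and (260,236.7), card's top near corner at (245.8,225.9). I compute the lateral offset to the card's line in the clip frame.

```bash
python3 - <<'E'
from h import *
import pickle
t=pickle.load(open('top4.pkl','rb'));s=pickle.load(open('scene4.pkl','rb'))
T=at_z(t,[(248,241.3),(260,236.7)],102); m=T.mean(0); print('tips',T.round(1),m.round(1))
C=at_z(t,[(245.9,225.9),(253,227.7)],150); B=at_z(t,[(253,227.7)],20)
yaw=.31;u=np.array([np.cos(yaw),np.sin(yaw)]);n=np.array([-u[1],u[0]])
tcp=np.array([426.4,183.13])
for nm,p in(('tipmid',m),('ctop',C[0]),('cbot',B[0])): d=p[:2]-tcp; print(nm,p.round(1),'ahead',(d@u).round(1),'lat',(d@n).round(1))
# scene: tips: bottom/top corners
S=at_z(s,[(370+283/6,155+248/6),(370+362/6,155+252/6)],102); print(S)
S=at_z(s,[(370+277/6,155+293/6),(370+355/6,155+303/6)],67);print('scene bottom tips',S.round(1))
d=S.mean(0)[:2]-tcp;print((d@u).round(1),(d@n).round(1))
c=at_z(s,[(427.5,194.5)],150)[0];d=c[:2]-tcp;print('scene card',(d@u).round(1),(d@n).round(1))
# depth points on the card, both cameras
for nm,c in(('top',t),('scene',s)):
    vv,uu=np.mgrid[150:300,200:450]; uv=np.c_[uu.ravel(),vv.ravel()]; W=by_depth(c,uv)
    D=(W[:,:2]-tcp); a=D@u;l=D@n
    k=(W[:,2]>40)&(W[:,2]<148)&(a>122)&(a<310)&(abs(l)<25); print(nm,k.sum())
    if k.sum()>10:
        print(np.percentile(a[k],[1,99]).round(1)); print(np.polyfit(a[k],l[k],1), [np.median(l[k&(abs(a-x)<12)]).round(1) for x in(140,160,200,240)])
E
```

```text
tips [[514.2 226.6 102. ]
 [526.1 192.9 102. ]] [520.1 209.7 102. ]
tipmid [520.1 209.7 102. ] ahead 97.4 lat -3.3
ctop [554.7 224.  150. ] ahead 134.6 lat -0.2
cbot [555.7 224.7  20. ] ahead 135.8 lat 0.1
[[529.96127876 197.97464005 102.        ]
 [515.4818388  229.11940149 102.        ]]
scene bottom tips [[524.6 198.7  67. ]
 [513.3 231.5  67. ]]
97.9 2.2
scene card 137.1 2.7
top 332
[136.8 299.7]
[-0.00678882  1.42663202] [np.float64(0.2), np.float64(0.1), np.float64(-0.2), np.float64(-0.2)]
scene 340
[138.8 300.4]
[0.00025368 0.01845438] [np.float64(0.3), np.float64(0.2), np.float64(-0.3), np.float64(-0.5)]
```

Both cameras agree to within about 3 mm laterally (card +3 and +0.5 mm from the mouth centre). I shift 1.7 mm left and advance 62 mm, stopping on force.

```bash
python3 - <<'E'
from h import *
import pickle
yaw=.31;u=np.array([np.cos(yaw),np.sin(yaw)]);n=np.array([-u[1],u[0]])
p=np.array([426.2,183.1])+62*u+1.7*n
print(bot.servo_line([*p,94.5],att(yaw,1),speed=50,until_force=5)); bot.dwell(.5)
s=bot.read_state();print(s['clock'],s['ee_pos'],p,s['ft_force'],s['grip_width'])
for nm in('scene','top'):
    c=snap(nm,f'pics/{nm}5.png'); pickle.dump(c,open(nm+'5.pkl','wb'))
    x,y=proj(c,[[555,220,90]])[0].astype(int)-[45,45]; print(nm,x,y)
    cv2.imwrite(f'pics/{nm}5c.png',cv2.resize(c['image'][max(y,0):y+90,x:x+90],None,fx=6,fy=6,interpolation=cv2.INTER_CUBIC))
E
```

```text
False
11.85 [484.71520344 203.63730326  94.51249846] [484.72608165 203.63260253] [ 1.12163823 -0.50081132 -0.32901808] 25.363693630365773
scene 375 163
top 205 181
```

View pics/top5c.png

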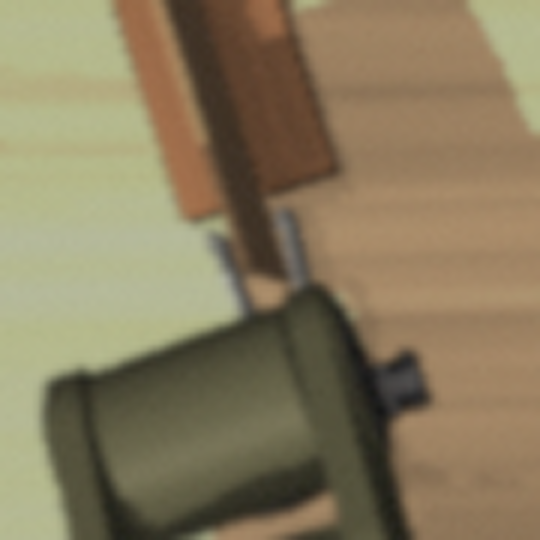

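View pics/scene5c.png

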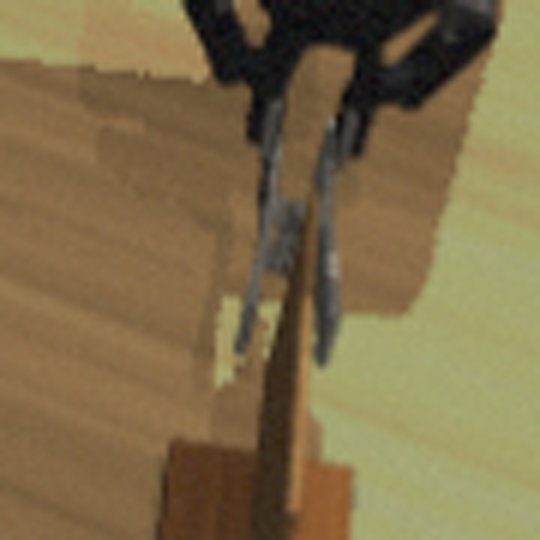

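```bash
python3 - <<'E'
from h import *
import pickle
t=pickle.load(open('top5.pkl','rb'));s=pickle.load(open('scene5.pkl','rb'))
yaw=.31;u=np.array([np.cos(yaw),np.sin(yaw)]);n=np.array([-u[1],u[0]]);tcp=np.array([484.7,203.6])
f=lambda P:[(float(((p[:2]-tcp)@u).round(1)),float(((p[:2]-tcp)@n).round(1))) for p in P]
print('top tips',f(at_z(t,[(240.8,220.7),(253,216.3)],102)),'card',f(at_z(t,[(245.9,225.9),(227.5,169.3)],150)),f(at_z(t,[(252.5,227.7)],20)))
print('scene tips',f(at_z(s,[(415,221.7),(428.7,223.5)],67)),'card',f(at_z(s,[(427.3,194.5),(425,248)],150)))
E=np.array([554.8,225.0])
for c,nm in((t,'top'),(s,'scene')):
  print(nm,proj(c,[[*E,150],[*E,20],[*(E+165*u),150]]).round(1).tolist())
E
```

```text
top tips [(96.3, 13.9), (96.7, -22.4)] card [(72.9, -2.0), (236.2, -2.7)] [(74.6, -0.2)]
scene tips [(98.9, -16.1), (98.1, 19.1)] card [(75.5, 0.5), (238.0, 2.4)]
top [[245.5, 225.9], [252.9, 228.0], [226.7, 168.8]]
scene [[426.7, 193.8], [418.6, 226.1], [423.5, 247.9]]
```

```bash
python3 - <<'E'
from h import *
s=bot.read_state();print(s['clock'],s['ee_pos'],s['ft_force'],s['grip_width'])
bot.finish_job()
E
```

```text
11.95 [484.72393264 203.62142577  94.5047902 ] [-0.33589617  0.25615874 -0.98774079] 25.377855389649245
the job is handed in; nothing more can be done
```

I pinched the clip by its handles, squeezed it fully open and lifted it. I then brought it to the front of the card and slid it straight in around the free edge. The job was handed in at 11.95 s with the clip still held open in the fingers; no verdict is reported.

Last checks before handing in:
- **Jaws:** they measured about 35 mm across the outside of the tips, which fits the 30 mm gap expected at full opening. The grip was steady at 25.4 mm with a 45 N setting.
- **Card edge:** it is about 23 mm inside the tips, with a jaw visible on each side.
- **Height:** I put the clip's pin about 85 mm up. This comes from the tool height and the in-hand measurement, and was not measured again at the card. The clip sits nose-down by about 0.05 rad, within the 0.3 allowed.
- **Contact:** the wrist force stayed near zero and the force stop never triggered on the way in. The card stood where it was first seen, and the arm's path kept well away from the jar, tape roll and carton, whose positions I did not re-measure.

The two cameras disagreed on sideways centring. The top view put the card about 3 mm to one side of the jaws' middle line, and the scene view put it about 1 mm to the other. Both are well inside the 12 mm limit, so I left it.

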